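# Hold the spray-booth purge key turned

## Robot

A 6-joint arm with a two-finger parallel gripper is mounted at the origin on a cart in front of the work surface, level with it; the furniture and walls round the work are solid. World frame = base frame: x ahead of the robot, y to its left, z up, the work surface at z = 0. Lengths are in m, angles in rad, forces in N, time in s.
With the tool pointing down it reaches from about 0.35 to 0.975 m from the base axis. Payload 4.9 kg.
Tool frame: the origin (TCP) lies on the centre line of the jaws, within the pads' length; the fingertips stand ctrl.nose_length ahead of it and the grasp point (between the pads) lies 2 mm behind it (ctrl.nose_length is the distance from the TCP to the fingertips, in m); z points along the fingers, y is the direction in which the jaws open and shut (so a half turn about z gives the same grasp; the last joint's range is limited). The gripper opens to 85 mm and grips with 20 to 120 N. Pads are 22 mm wide; open, the fingers measure 114 mm over their backs; the gripper's body (76 mm by 85 mm) begins 54 mm behind the grasp point. The pads swing forward as they close: fully open they stand 13 mm farther back than shut.
Start: joints at [1.19, 0.053, 1.613, -0, 1.476, -0.119], TCP at [0.162, 0.604, 0.248] pointing down, gripper open.
Joint ranges: [-3.01, 3.01], [-1.01, 2.22], [0.06, 2.58], [-1.02, 4.17], [0.09, 2.62], [-3.14, 3.14]. Speed limits (rad/s): [2.57, 2.57, 3.14, 3.14, 3.14, 3.14].

## Interface

Orientations are given as a rotation vector (axis times angle).
In Python, from station import sensors, get_image, order, ctrl gives the robot as it stands.
- The arm moves only by the tool move_arm, never from a script. Its argument "increments" is a list of rows, each a list of 5 numbers: the shift along the tool's x, y, z in cm, then the turn about the tool's z in degrees, then the finger opening in cm, from 0 to 8.54. In form: [[dx, dy, dz, twist, gripper], ...]. A call has 1 to 5 rows; each row is the pose to reach, as a shift and turn from the pose commanded when the call began, along the tool's axes at that moment; what a row does not reach only later rows make up. A row lasts 1/8 s, in which the tool goes at most 62.5 mm and 10.7 degrees, less where a joint would pass 70% of its speed; a pose out of reach is approached as far as the arm can. A call with a gripper value outside its range is refused whole. The fingers move at their own pace and stop on an object; "newtons" is the grip in N (left out, the last holds). Time passes only in rows, so rows that repeat a pose let the fingers close. It gives the time, the measured TCP pose, the force and the opening at its end, in the units of the state.
- sensors.get_obs(): the state, without advancing time (a new reading comes with each control period).
- get_image(name): name is "scene" or "top"; returns a dict with "image" (420x560x3 uint8, red, green, blue), "K" (3x3 intrinsics, pixels), "R" (3x3) and "t" (3): a world point X has camera coordinates R X + t. Camera axes: x right, y down, z forward; pixel columns grow to the right and rows downward; lengths in m; the calibration is good to about 2 mm. A picture is of the moment at which its call begins. There is no depth.
- order.finish_job(): hands the job in, once; it reports no verdict.
The state is a dict: "t": time; "q": joint angles; "dq": joint speeds; "effort": joint torques, N m; "tool_pos": TCP position; "tool_rot": TCP orientation; "contact_force": force on the tool from outside, world axes, zero at the start; "wrist_torque": the same for the moment, N m; "opening": finger opening in m.
Only numpy, scipy, OpenCV 4.12 (cv2) and the standard library are available. Lean on these libraries where they do the work, as an engineer would, in place of code of your own. Each camera call takes 0.05 s, during which the arm holds its last target.

## Task

Slide the dust shutter on top of the grey switch box fully open to its end stop, take the red-bowed key from its wooden stand and push it into the uncovered lock, working it past the sticky pins until its collar sits on the brass plate. Then turn the key clockwise (seen from above) a quarter turn as far as it goes and keep it there: the lock springs back, so finish while still gripping the key, fully in and turned. Leave the other things on the bench where they are.

Things in the scene. Friction and masses are not known exactly. Their poses are not given: they have to be found in the camera images.
- switch_box: Fixed grey steel box, 110 (x) x 200 (y) x 60 mm high, its x axis pointing away from the robot; origin at the centre of its underside. On top a steel dust shutter runs along y between two aluminium rails 5 mm high; under it, near the -y end, is the lock: a brass plate 44 x 44 x 6 mm, flush with the top. The plate's slot keeps the key from turning until its whole bit is below the plate.
- keyhole (a point): Centre of the keyhole (slot 18 mm along box x, 8 mm along y) on the brass plate's upper face, 60 mm above the bench; axes as the box. The key turns about z. Two sticky pins at the ends of the keyway bear on the bit once the tip is about 14 mm deep: a straight push needs roughly 5 to 12 N there, less if the key is rocked 1 mm to and fro along x while pressed.
- shutter (a joint): Slide of the dust shutter, m: 0 = closed over the keyhole, 0.070 = end stop, fully open, towards the box's +y. About 2 N of friction; it stays where it is left. It starts 0 to 15 mm open, still covering the hole.
- shutter_tab (a point): Middle of the top edge of the shutter's upright black tab: 30 mm along box x, 10 mm thick along box y (pinch or push it along y), its top 35 mm above the box's top and its lower end on the 3 mm thick shutter plate. Axes as the box.
- cylinder (a joint): Turn of the lock cylinder, rad: 0 = at rest, slot along box x; grows clockwise seen from above to the stop at 1.40. A spring (0.05 N m at rest, 0.13 N m at the stop) drives it back to 0 when let go. The key has about 0.1 rad of play in it, so the hand must turn a little farther than the cylinder.
- service_key: Loose key, 60 g, 70 mm tall, upright in its stand, fits either way round. Origin at the tip, z up, x along the width of bow and bit. From below: steel bit 16 (x) x 6 (y) x 12 mm, lowest 5 mm tapered to 9 x 2.5; shank 6 mm thick; collar disc 26 mm across, 22 to 26 mm above the tip; red bow 34 (x) x 9 (y) mm, 36 to 70 mm above the tip; grip it across the 9 mm.
- key_collar (a point): Centre of the underside of the key's collar, 22 mm above the tip; it meets the keyhole point when the key is fully in. Axes as the key.
- key_bow (a point): Centre of the key's red bow, 53 mm above the tip: the point to grip. Axes as the key.
- key_stand: Fixed wooden block 64 x 64 x 40 mm on a 76 mm square foot; origin at the centre of its underside. Its slot (18 x 8 mm, 26 mm deep, length along its x) holds the key, whose collar rests on the block's top.
- mallet: Bystander: rubber mallet lying near the front edge, wooden handle 269 mm long, black head; origin under its middle.
- marker_red: Bystander: felt marker with a red cap, 140 mm long, lying near the front edge; origin under its middle.
- marker_green: Bystander: felt marker with a green cap, 140 mm long, lying at the back right; origin under its middle.
- tape_blue_roll: Bystander: blue roll of masking tape, 104 mm across, 25 mm high, lying flat; origin under its middle.
- toner_yellow: Bystander: small dropper bottle, yellowish, 42 mm across, 114 mm tall, standing; origin under its middle.
- tin_lid: Bystander: round tin lid, 93 mm across, 7 mm high, lying at the left; origin under its middle.

How it is judged:
On the way, in this order (a step that is already met when the one before it is completed fails the run):
1. the shutter is slid open to its end stop (value of joint shutter above 0.066 m), for 0.1 s.
2. the key is fully in the lock, collar on the brass plate, before the cylinder is turned (z of key_collar in the frame of keyhole below 0.003 m and horizontal distance between key_collar and keyhole below 0.004 m and value of joint cylinder below 0.35 rad), for 0.1 s.
3. the key, fully in, has turned the cylinder a quarter turn clockwise (value of joint cylinder above 1.2 rad and z of key_collar in the frame of keyhole below 0.004 m and contact force between the fingers and service_key above 1 N), for 0.3 s.
At the end, for the whole second after the job is handed in: Shutter open (at least 64 of 70 mm); key upright (within 0.15 rad) and fully in (collar within 4 mm of the brass plate and of the hole's centre); cylinder turned at least 1.2 of 1.4 rad; the gripper still holds the key (more than 1 N) (all of step 3 and value of joint shutter above 0.064 m and horizontal distance between key_collar and keyhole below 0.004 m and angle between service_key's own z axis and vertical below 0.15 rad); the arm keeps its last pose, push and grip.
It fails at once if a bystander is pushed away (more than 30 mm) (distance of any of mallet, marker_red, marker_green, tape_blue_roll, toner_yellow, tin_lid from where it was at the start of the episode above 0.03 m).
It fails at once if the dropper bottle is knocked over (angle between toner_yellow's own z axis and vertical above 0.6 rad).
It also fails if it takes over 59 s, if anything falls off the work surface, if the arm or the gripper's body presses on something with over 40 N, if the wrist force passes 120 N, or if a joint passes its speed limit or range.

## Working session

There is one attempt and no reset: what is moved stays moved. The work goes in short steps, Python scripts to look and compute and a tool call to move; the robot and the scene stay as the last step left them, time stands still between calls to the robot, and variables do not carry over. Pictures are saved under pics/ and viewed, and the job is handed in when it is done.

Besides the shell and the picture viewer there is one more tool, called after "Call:" as name([rows], argument=value, ...), one row to a line, values as JSON. move_arm: Moves the arm, as the interface text tells. Its arguments: {"type":"object","properties":{"increments":{"type":"array"},"newtons":{"type":"number"}},"required":["increments"]}

```bash
ls; mkdir -p pics
python3 - <<'E'
from station import sensors,get_image,ctrl
import cv2,numpy as np
for n in("scene","top"):
    d=get_image(n);cv2.imwrite(f"pics/{n}0.png",d["image"][:,:,::-1]);np.savez(f"pics/{n}0.npz",**d)
    print(n,d["K"].tolist(),d["R"].round(4).tolist(),d["t"].round(4).tolist())
print(sensors.get_obs(),ctrl.nose_length)
E
```

```text
pics
scene [[484.73544102949523, 0.0, 274.234075648974], [0.0, 484.73544102949523, 211.5844242020208], [0.0, 0.0, 1.0]] [[0.8223, -0.5687, 0.0178], [-0.2325, -0.3644, -0.9017], [0.5193, 0.7374, -0.4319]] [-0.3884, 0.222, 1.2459]
top [[436.74452761168214, 0.0, 276.78016433477325], [0.0, 436.74452761168214, 209.14889556191534], [0.0, 0.0, 1.0]] [[-0.0034, -1.0, 0.0042], [-0.9745, 0.0024, -0.2246], [0.2246, -0.0049, -0.9744]] [0.0999, 0.5714, 1.0755]
{'t': 0.1, 'q': array([ 1.18999804e+00,  5.32841444e-02,  1.61414077e+00, -2.11127679e-05,
        1.47599535e+00, -1.19006997e-01]), 'dq': array([-0.00160354, -0.00103085, -0.00203516, -0.00256768,  0.00012806,
       -0.00251562]), 'effort': array([-3.34794195e-04, -3.94906712e+01, -3.71361709e+01, -8.81671644e-05,
        3.94283808e-03, -8.54761595e-06]), 'tool_pos': array([0.16156969, 0.60321161, 0.24719959]), 'tool_rot': array([-4.09987882e-01, -3.11428881e+00,  2.78940413e-03]), 'contact_force': array([ 0.52513324,  0.30963372, -0.91566663]), 'wrist_torque': array([-0.00048752, -0.04327898,  0.00959021]), 'opening': 0.08508058743327182} 0.017
```

View pics/scene0.png

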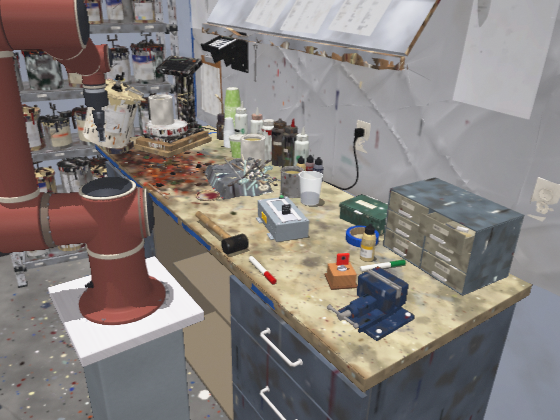

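View pics/top0.png

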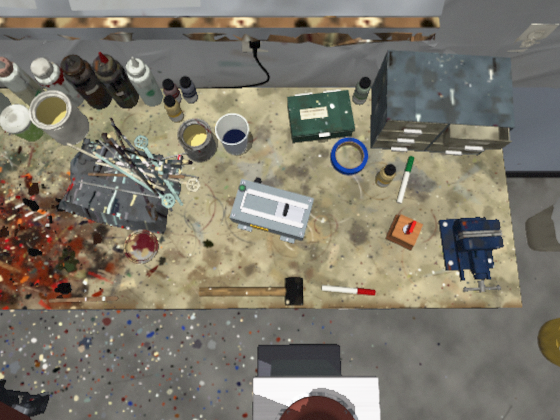

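The scene picture shows the box near (283,218) and the key in its stand near (342,268). In the top view the box is at (272,210), its tab at (286,210), and the stand at (405,231). I'll enlarge both.

Run:
```python
import cv2,numpy as np
a=cv2.imread("pics/top0.png");b=cv2.imread("pics/scene0.png")
r=lambda im,y,x,h,w:cv2.resize(im[y:y+h,x:x+w],(400,300),interpolation=cv2.INTER_CUBIC)
o=np.vstack([np.hstack([r(a,172,222,75,100),r(a,200,365,60,80)]),np.hstack([r(b,185,245,60,80),r(b,240,310,60,80)])])
cv2.imwrite("pics/crops0.png",o)
```

```text
(no output)
```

View pics/crops0.png

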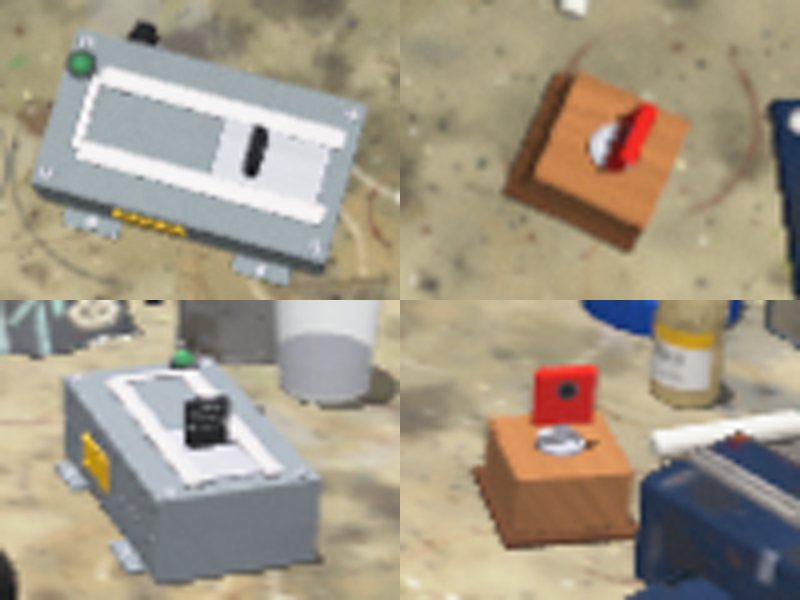

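```bash
cat > h.py <<'E'
import numpy as np,cv2
from scipy.optimize import least_squares
def ray(d,uv):
    K,R,t=d["K"],d["R"],d["t"]
    c=-R.T@t; v=R.T@np.linalg.inv(K)@np.array([uv[0],uv[1],1.]); return c,v/np.linalg.norm(v)
def plane(d,uv,z):
    c,v=ray(d,uv); return c+v*(z-c[2])/v[2]
def tri(ds,uvs):
    A=np.zeros((3,3));b=np.zeros(3)
    for d,u in zip(ds,uvs):
        c,v=ray(d,u);P=np.eye(3)-np.outer(v,v);A+=P;b+=P@c
    return np.linalg.solve(A,b)
def proj(d,X):
    p=d["K"]@(d["R"]@np.asarray(X)+d["t"]);return p[:2]/p[2]
E
python3 - <<'E'
from h import *
T=np.load("pics/top0.npz");S=np.load("pics/scene0.npz")
f=lambda x,y,s,ox,oy:(ox+(x+.5)/s-.5,oy+(y+.5)/s-.5)
tb=[f(x,y,4,222,172) for x,y in[(85,33),(366,104),(326,258),(36,184)]]
P=np.array([plane(T,u,.06) for u in tb]);print("box top corners (backleft,backright,frontright,frontleft)\n",P.round(4),P.mean(0))
for i in range(4):
    e=P[(i+1)%4]-P[i];print(np.hypot(*e[:2]).round(4),np.degrees(np.arctan2(e[1],e[0])).round(2))
sb=[f(x,y-300,5,245,185) for x,y in[(222,363),(320,475),(155,500),(63,378)]]
P2=np.array([plane(S,u,.06) for u in sb]);print("scene\n",P2.round(4),P2.mean(0))
for i in range(4):
    e=P2[(i+1)%4]-P2[i];print(np.hypot(*e[:2]).round(4),np.degrees(np.arctan2(e[1],e[0])).round(2))
tt=[f(x-400,y,5,365,200) for x,y in[(580,72),(690,122),(640,233),(535,178)]]
Q=np.array([plane(T,u,.04) for u in tt]);print("stand top\n",Q.round(4),Q.mean(0))
for i in range(4):
    e=Q[(i+1)%4]-Q[i];print(np.hypot(*e[:2]).round(4),np.degrees(np.arctan2(e[1],e[0])).round(2))
# red masks
for n,d,win in(("top",T,(365,200)),("scene",S,(310,240))):
    im=d["image"][win[1]:win[1]+60,win[0]:win[0]+80].astype(int)
    m=(im[...,0]>130)&(im[...,1]<60)&(im[...,2]<60)
    ys,xs=np.nonzero(m);print(n,"red",m.sum(),xs.mean()+win[0],ys.mean()+win[1],xs.min()+win[0],xs.max()+win[0],ys.min()+win[1],ys.max()+win[1])
    r=cv2.minAreaRect(np.c_[xs+win[0],ys+win[1]].astype(np.float32));print(r,cv2.boxPoints(r).round(1).tolist())
for n,d,win in(("top",T,(275,195,20,30)),("scene",S,(275,195,25,30))):
    im=d["image"][win[1]:win[1]+win[3],win[0]:win[0]+win[2]].astype(int)
    m=(im.max(2)<70).astype(np.uint8);k,l,st,c=cv2.connectedComponentsWithStats(m);i=1+np.argmax(st[1:,4]);ys,xs=np.nonzero(l==i)
    r=cv2.minAreaRect(np.c_[xs+win[0],ys+win[1]].astype(np.float32));print(n,"tab",st[i],c[i]+win[:2],cv2.boxPoints(r).round(1).tolist())
E
```

```text
box top corners (backleft,backright,frontright,frontleft)
 [[0.653  0.1881 0.06  ]
 [0.6038 0.0021 0.06  ]
 [0.5011 0.0303 0.06  ]
 [0.5504 0.2187 0.06  ]] [0.57707778 0.10980556 0.06      ]
0.1924 -104.82
0.1065 164.68
0.1947 75.32
0.107 -16.56
scene
 [[0.6577 0.1792 0.06  ]
 [0.6065 0.0041 0.06  ]
 [0.4984 0.0321 0.06  ]
 [0.5501 0.2172 0.06  ]] [0.57819215 0.10817046 0.06      ]
0.1824 -106.3
0.1116 165.46
0.1922 74.4
0.1141 -19.49
stand top
 [[ 0.5634 -0.2319  0.04  ]
 [ 0.5361 -0.2885  0.04  ]
 [ 0.4769 -0.2576  0.04  ]
 [ 0.5062 -0.2043  0.04  ]] [ 0.52063416 -0.24560879  0.04      ]
0.0628 -115.74
0.0668 152.43
0.0608 61.17
0.0634 -25.78
top red 41 411.7560975609756 226.34146341463415 409 415 221 233
((411.137939453125, 226.8448486328125), (4.070499897003174, 12.99933910369873), 23.198589324951172) [[406.70001220703125, 232.0], [411.79998779296875, 220.10000610351562], [415.6000061035156, 221.6999969482422], [410.3999938964844, 233.60000610351562]]
scene red 103 341.9126213592233 258.8252427184466 337 348 254 264
((342.5, 259.0), (10.0, 11.0), 90.0) [[337.0, 254.0], [348.0, 254.0], [348.0, 264.0], [337.0, 264.0]]
top tab [ 9  9  5 12 32] [285.53125 209.40625] [[282.5, 214.60000610351562], [285.70001220703125, 203.60000610351562], [288.5, 204.39999389648438], [285.29998779296875, 215.39999389648438]]
scene tab [ 7 10  8  9 50] [285.5  209.66] [[282.0, 205.0], [289.0, 205.0], [289.0, 213.0], [282.0, 213.0]]
```

Run:
```python
from h import *
from station import sensors
from scipy.spatial.transform import Rotation as Ro
o=sensors.get_obs();M=Ro.from_rotvec(o["tool_rot"]).as_matrix();print(M.round(3), "yaw of tool x",np.degrees(np.arctan2(M[1,0],M[0,0])))
T=np.load("pics/top0.npz");S=np.load("pics/scene0.npz")
print("tab tri",tri([T,S],[(285.53,209.41),(285.5,209.66)]))
print("tab axis z.095:",[plane(T,u,.095).round(4).tolist() for u in[(284.1,204.0),(286.9,215.0)]], plane(T,(285.53,209.41),.08))
print("key tri",tri([T,S],[(411.76,226.34),(341.91,258.83)]))
for z in(.071,.088):print("key top",[plane(T,u,z).round(4).tolist() for u in[(413.7,220.9),(408.5,232.8)]])
print(proj(T,[.5206,-.2456,.04]),proj(T,[.5206,-.2456,.088]),proj(S,[.5206,-.2456,.071]))
for n,d in(("top",T),("scene",S)):
    print(n,-d["R"].T@d["t"])
```

```text
[[-0.966  0.259 -0.001]
 [ 0.259  0.966 -0.002]
 [ 0.    -0.002 -1.   ]] yaw of tool x 165.0005691398677
tab tri [0.5679388  0.07586866 0.07614164]
tab axis z.095: [[0.5782, 0.0796, 0.095], [0.5495, 0.0728, 0.095]] [0.56746862 0.07572869 0.08      ]
key tri [ 0.52244945 -0.24817512  0.07147473]
key top [[0.5383, -0.2554, 0.071], [0.5071, -0.2398, 0.071]]
key top [[0.5348, -0.2499, 0.088], [0.5042, -0.2345, 0.088]]
[406.84640968 229.78684066] [412.41727182 226.40847371] [341.34811886 258.58871334]
top [0.31566435 0.10371128 1.17589919]
scene [-0.27597069 -1.05870158  0.74526428]
```

Call:
move_arm([
  [-6, -4.5, 0, 0, 4],
  [-12, -9.1, 0, 0, 4],
  [-18, -13.6, 0, 0, 4],
  [-24, -18.2, 0, 0, 4],
  [-29, -22, 0, 0, 4],
], newtons=25)

```text
t: 0.72
tool_pos: [0.3541, 0.355, 0.2479]
tool_rot: [-0.409, -3.115, 0.0]
contact_force: [0.4, 0.3, -0.2]
opening: 0.0396
```

Call:
move_arm([
  [-6, -4.6, 0, 0, 4],
  [-12, -9.2, 0, 0, 4],
  [-18, -13.8, 2, 0, 4],
  [-24, -18.4, 5, 0, 4],
  [-24, -18.4, 9, 0, 4],
])

```text
t: 1.35
tool_pos: [0.5324, 0.1254, 0.1736]
tool_rot: [0.412, 3.109, 0.002]
contact_force: [1.3, 0.8, -1.4]
opening: 0.04
```

Call:
move_arm([
  [0, 0, 0, 0, 4],
  [0, 0, 0, 0, 4],
])

```text
t: 1.6
tool_pos: [0.5294, 0.1277, 0.172]
tool_rot: [-0.41, -3.114, -0.0]
contact_force: [-0.3, 1.4, 1.0]
opening: 0.0398
```

```bash
cat > look.py <<'E'
import sys
from h import *
from station import get_image,sensors
n=sys.argv[1];x1,y1,x2,y2=map(int,sys.argv[2:6]);X1,Y1,X2,Y2=map(int,sys.argv[6:10])
o=[]
for k,(a,b,c,e) in(("top",(x1,y1,x2,y2)),("scene",(X1,Y1,X2,Y2))):
    d=get_image(k);np.savez(f"pics/{k}_{n}.npz",**d);o.append(cv2.resize(d["image"][b:e,a:c,::-1],(400,400*(e-b)//(c-a)),interpolation=cv2.INTER_CUBIC))
h=max(i.shape[0] for i in o);o=[cv2.copyMakeBorder(i,0,h-i.shape[0],0,0,0) for i in o]
cv2.imwrite(f"pics/{n}.png",np.hstack(o));s=sensors.get_obs();print(s["t"],s["tool_pos"].round(4),s["opening"])
E
python3 look.py a1 222 160 322 260 235 165 335 265
```

```text
1.7 [0.5299 0.1285 0.1736] 0.03978926886927918
```

View pics/a1.png

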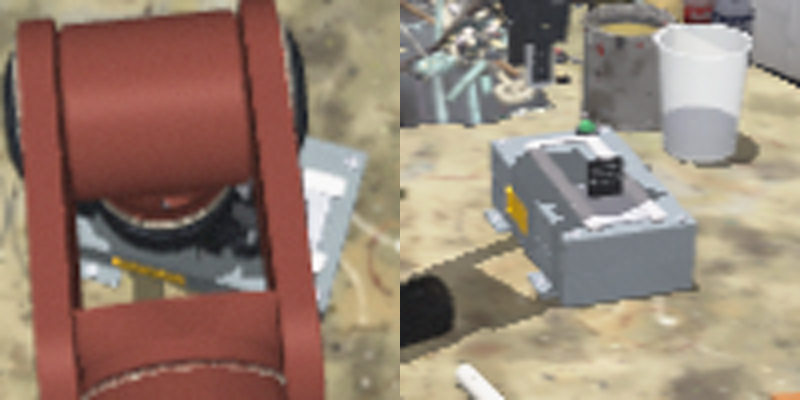

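Run:
```python
from h import *
T=np.load("pics/top_a1.npz");S=np.load("pics/scene_a1.npz")
print(proj(S,[.53,.1285,.17]),proj(T,[.53,.1285,.17]))
im=S["image"][:,:,::-1];cv2.imwrite("pics/s_a1.png",im)
```

```text
[267.11576459 179.75063487] [264.1496769  216.41155186]
```

View pics/s_a1.png

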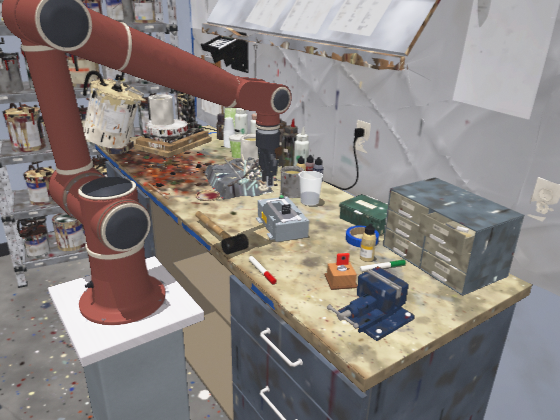

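Call:
move_arm([
  [-2.5, -2, 0, 0, 4],
  [-5, -4.1, 0, 0, 4],
  [-5, -4.1, 0, 0, 4],
  [-5, -4.1, 2, 0, 4],
  [-5, -4.1, 3, 0, 4],
])

```text
t: 2.33
tool_pos: [0.5657, 0.076, 0.1398]
tool_rot: [-0.407, -3.112, 0.0]
contact_force: [-0.4, 0.6, -1.0]
opening: 0.0398
```

```bash
python3 look.py a2 222 160 322 260 245 155 325 235
```

```text
2.425 [0.5652 0.0758 0.1391] 0.039556275844538365
```

View pics/a2.png

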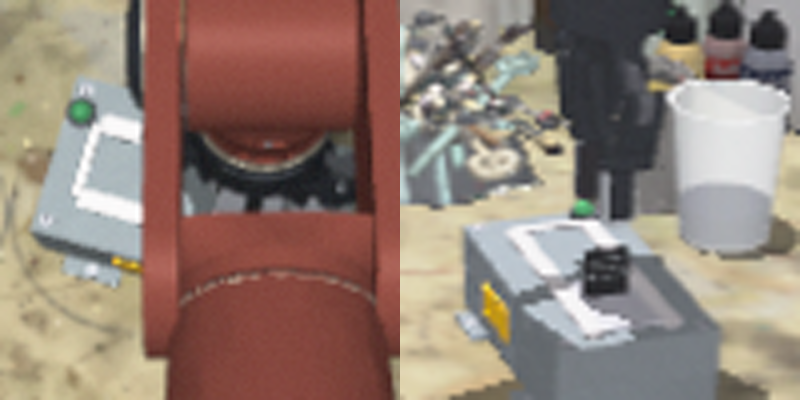

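Call:
move_arm([
  [-0.2, 0, 2.5, 0, 4],
  [-0.2, 0, 4.7, 0, 4],
  [-0.2, 0, 4.7, 0, 4],
  [-0.2, 0, 4.7, 0, 0.5],
  [-0.2, 0, 4.7, 0, 0.5],
], newtons=25)

```text
t: 3.05
tool_pos: [0.57, 0.0745, 0.0965]
tool_rot: [0.41, 3.113, 0.001]
contact_force: [-0.8, -0.2, 1.6]
opening: 0.0095
```

Call:
move_arm([
  [0, 0, 0, 0, 0.5],
  [0, 0, 0, 0, 0.5],
])

```text
t: 3.3
tool_pos: [0.5701, 0.0746, 0.0965]
tool_rot: [0.41, 3.113, 0.001]
contact_force: [-1.6, 0.8, 5.9]
opening: 0.0092
```

Call:
move_arm([
  [0, 1, -0.2, 0, 0.5],
  [0, 2, -0.2, 0, 0.5],
  [0, 3, -0.2, 0, 0.5],
  [0, 4, -0.2, 0, 0.5],
  [0, 5, -0.2, 0, 0.5],
])

```text
t: 3.92
tool_pos: [0.5834, 0.1224, 0.0965]
tool_rot: [0.41, 3.111, -0.002]
contact_force: [5.7, -3.9, -3.6]
opening: 0.009
```

Call:
move_arm([
  [0, 0, 0, 0, 0.5],
])

```text
t: 4.05
tool_pos: [0.5836, 0.1233, 0.0966]
tool_rot: [0.409, 3.111, 0.001]
contact_force: [6.0, -0.0, -4.4]
opening: 0.0092
```

Call:
move_arm([
  [0, 0.5, 0, 0, 0.5],
  [0, 1, 0, 0, 0.5],
  [0, 1.4, 0, 0, 0.5],
  [0, 1.4, 0, 0, 0.5],
])

```text
t: 4.55
tool_pos: [0.5868, 0.1346, 0.0965]
tool_rot: [0.409, 3.112, -0.007]
contact_force: [3.6, -7.0, -2.1]
opening: 0.0092
```

Call:
move_arm([
  [0, 0.2, 0, 0, 0.5],
  [0, 0.4, 0, 0, 0.5],
  [0, 0.4, 0, 0, 0.5],
])

```text
t: 4.92
tool_pos: [0.587, 0.135, 0.0964]
tool_rot: [0.41, 3.114, -0.018]
contact_force: [-0.1, -18.9, 1.2]
opening: 0.009
```

Call:
move_arm([
  [0, -0.3, 0, 0, 0.5],
  [0, -0.4, 0, 0, 4],
  [0, -0.4, 0, 0, 4],
  [0, -0.4, -4, 0, 4],
  [0, -0.4, -9, 0, 4],
])

```text
t: 5.55
tool_pos: [0.5844, 0.1368, 0.186]
tool_rot: [-0.408, -3.111, 0.001]
contact_force: [1.4, 0.4, 0.6]
opening: 0.0397
```

Call:
move_arm([
  [0, -5, 0, 0, 4],
  [0, -11, 0, 0, 4],
  [0, -17, 0, 0, 4],
  [0, -22, 0, 0, 4],
  [0, -27, 0, 0, 4],
])

```text
t: 6.18
tool_pos: [0.5154, -0.1254, 0.1871]
tool_rot: [0.408, 3.114, 0.001]
contact_force: [0.7, -0.4, -0.3]
opening: 0.0402
```

```bash
python3 look.py a3 222 160 322 260 245 185 325 265
```

```text
6.275 [ 0.515  -0.1275  0.1871] 0.039939952755434126
```

View pics/a3.png

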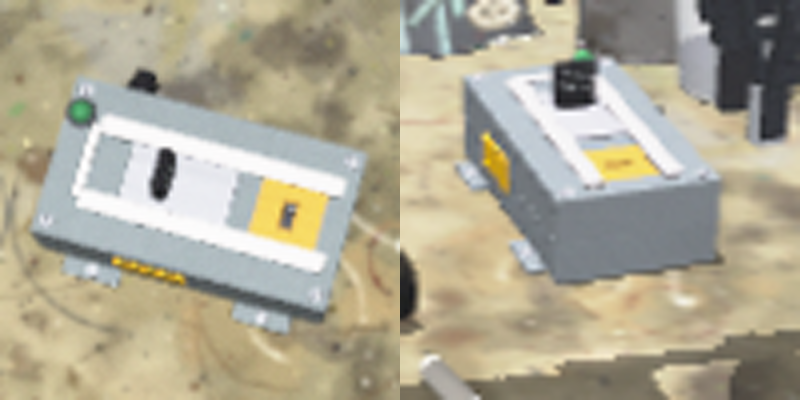

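Run:
```python
from h import *
for k,(x,y,w,h) in(("top",(275,195,40,40)),("scene",(270,205,45,30))):
    d=np.load(f"pics/{k}_a3.npz");im=d["image"][y:y+h,x:x+w]
    hsv=cv2.cvtColor(im,cv2.COLOR_RGB2HSV)
    m=((hsv[...,0]>12)&(hsv[...,0]<35)&(hsv[...,1]>110)&(hsv[...,2]>110)).astype(np.uint8)
    n,l,st,c=cv2.connectedComponentsWithStats(m);i=1+np.argmax(st[1:,4])
    cs,_=cv2.findContours((l==i).astype(np.uint8),cv2.RETR_EXTERNAL,cv2.CHAIN_APPROX_NONE)
    hull=cs[0];r=cv2.minAreaRect(hull);M=cv2.moments(cv2.convexHull(hull));cc=(M["m10"]/M["m00"]+x,M["m01"]/M["m00"]+y)
    print(k,st[i],"rect",r,"hullc",cc,plane(d,cc,.06),plane(d,(r[0][0]+x,r[0][1]+y),.06))
    f=np.zeros(m.shape,np.uint8);cv2.fillPoly(f,[cv2.convexHull(hull)],1);f=cv2.erode(f,np.ones((3,3)))
    g=im.max(2).astype(float);w_=np.clip(150-g,0,None)*f;ys,xs=np.mgrid[:h,:w]
    s=(np.sum(xs*w_)/w_.sum()+x,np.sum(ys*w_)/w_.sum()+y);print(" slot",s,plane(d,s,.06),(w_>0).sum())
    bp=cv2.boxPoints(r)+[x,y];B=np.array([plane(d,p,.06) for p in bp]);print(B.round(4).tolist())
```

```text
top [ 10  10  19  17 210] rect ((18.746152877807617, 17.930767059326172), (16.313276290893555, 13.857514381408691), 15.255120277404785) hullc (293.7913779830639, 212.9607390300231) [0.56247579 0.05366973 0.06      ] [0.56255642 0.05378714 0.06      ]
 slot (np.float64(293.5180412371134), np.float64(213.64690721649484)) [0.56063907 0.05440734 0.06      ] 14
[[0.5505, 0.0792, 0.06], [0.5864, 0.0694, 0.06], [0.5747, 0.0282, 0.06], [0.539, 0.0383, 0.06]]
scene [13  9 13  7 60] rect ((19.019996643066406, 12.14000129699707), (5.656854629516602, 11.596552848815918), 81.8698959350586) hullc (289.1069182389937, 217.08805031446542) [0.56496736 0.05206797 0.06      ] [0.56450985 0.05191452 0.06      ]
 slot (np.float64(nan), np.float64(nan)) [nan nan nan] 0
[[0.5563, 0.0743, 0.06], [0.5949, 0.064, 0.06], [0.5726, 0.0299, 0.06], [0.535, 0.0402, 0.06]]<stdin>:12: RuntimeWarning: invalid value encountered in scalar divide
```

Call:
move_arm([
  [-1.5, -5.5, 0, 5, 4],
  [-3.7, -11.2, 1, 10, 4],
  [-3.7, -11.2, 3, 11, 4],
  [-3.7, -11.2, 4, 11, 4],
  [-3.7, -11.2, 4, 11, 4],
], newtons=60)

```text
t: 6.9
tool_pos: [0.522, -0.2401, 0.1452]
tool_rot: [-0.702, -3.059, -0.002]
contact_force: [-0.8, 0.1, -0.6]
opening: 0.0401
```

```bash
python3 look.py a4 355 175 455 275 310 205 390 285; python3 -c "
from station import sensors;print(sensors.get_obs()['tool_rot'])"
```

```text
7.0 [ 0.523  -0.2409  0.1472] 0.0400318665045369
[7.03380326e-01 3.06163168e+00 2.79606026e-04]
```

View pics/a4.png

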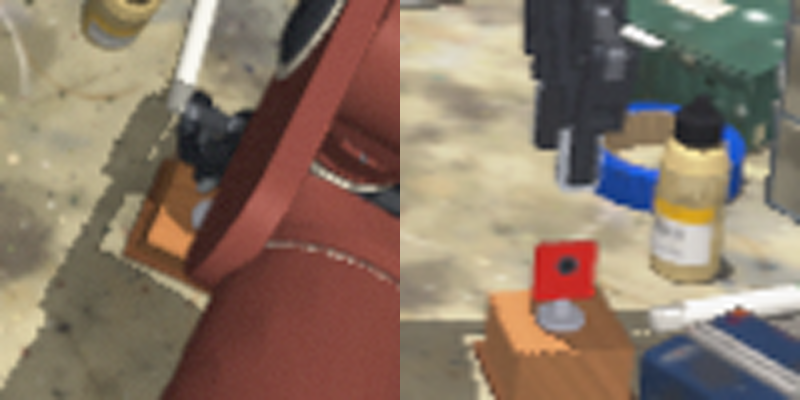

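Call:
move_arm([
  [-0.2, -0.6, 0, 0, 4],
  [-0.2, -0.6, 3, 0, 4],
  [-0.2, -0.6, 6, 0, 4],
  [-0.2, -0.6, 7.4, 0, 4],
  [-0.2, -0.6, 7.4, 0, 4],
])

```text
t: 7.62
tool_pos: [0.5214, -0.2483, 0.0723]
tool_rot: [-0.706, -3.06, -0.001]
contact_force: [-0.4, -0.3, -0.2]
opening: 0.0401
```

```bash
python3 look.py a5 355 175 455 275 310 215 390 295
```

```text
7.725 [ 0.5226 -0.2491  0.0743] 0.04033977087993814
```

View pics/a5.png

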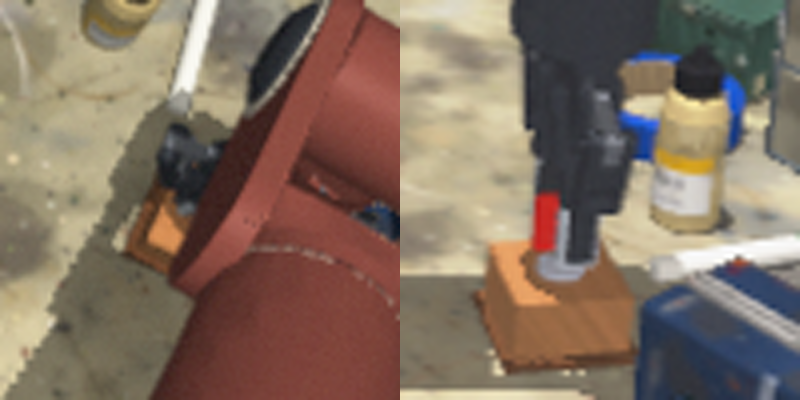

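Run:
```python
from h import *
S=np.load("pics/scene_a5.npz")
f=lambda p:((p-np.array([310,215]))*5+[400,0]).round(1)
c=np.array([.5222,-.2487,.071]);tx=np.array([-.8996,.4367,0]);ty=np.array([.4367,.8996,0])
for off in(.020,.029):
  for s in(-.011,.011):print(off,s,f(proj(S,c-off*ty+s*tx)))
for k in((.5218,-.247,.071),(.5224,-.2482,.071),(.5206,-.2456,.071)):
  print("bow ends",k,[f(proj(S,np.array(k)+s*tx)) for s in(-.017,0,.017)])
```

```text
0.02 -0.011 [593.4 237.7]
0.02 0.011 [553.2 240.4]
0.029 -0.011 [598.3 246.7]
0.029 0.011 [557.9 249.4]
bow ends (0.5218, -0.247, 0.071) [array([590.7, 216.4]), array([560.2, 218.4]), array([529.5, 220.5])]
bow ends (0.5224, -0.2482, 0.071) [array([593. , 217.1]), array([562.5, 219.1]), array([531.8, 221.1])]
bow ends (0.5206, -0.2456, 0.071) [array([587.3, 215.9]), array([556.7, 217.9]), array([526.1, 220. ])]
```

Call:
move_arm([
  [0, 0, 0, 0, 0.4],
  [0, 0, 0, 0, 0.4],
  [0, 0, 0, 0, 0.4],
  [0, 0, 0, 0, 0.4],
], newtons=60)

```text
t: 8.22
tool_pos: [0.5226, -0.2489, 0.0742]
tool_rot: [0.706, 3.059, -0.001]
contact_force: [-0.7, 1.8, 5.7]
opening: 0.0077
```

Call:
move_arm([
  [0, 0, -2, 0, 0.4],
  [0, 0, -4, 0, 0.4],
  [0, 0, -7, 0, 0.4],
  [0, 0, -10, 0, 0.4],
  [0, 0, -10, 0, 0.4],
])

```text
t: 8.85
tool_pos: [0.5232, -0.2496, 0.1768]
tool_rot: [0.705, 3.055, -0.004]
contact_force: [0.0, -0.5, -1.6]
opening: 0.0076
```

```bash
python3 look.py a6 355 155 455 255 310 185 390 265
```

```text
8.95 [ 0.5214 -0.2484  0.1726] 0.007681859287018756
```

View pics/a6.png

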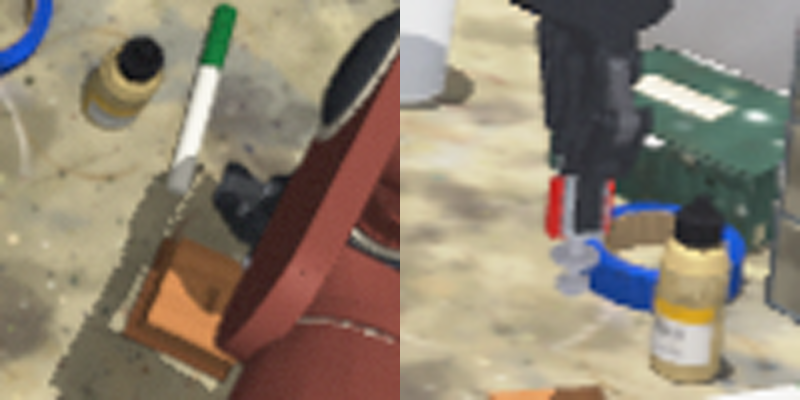

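Run:
```python
from h import *
S=np.load("pics/scene_a6.npz");im=S["image"]
f=lambda p:((p-np.array([310,185]))*5+[400,0]).round(1)
c=np.array([.5225,-.249,.175]);tx=np.array([-.8996,.4367,0])
for n,z in(("bow top",-.034+.048),("bow bot",-.034+.014),("collar",-.032),("tip",-.056)):print(n,f(proj(S,c+[0,0,z])))
print("bow ends",[f(proj(S,c+[0,0,-.003]+s*tx)) for s in(-.017,.017)])
o=cv2.resize(im[215:250,335:365,::-1],None,fx=16,fy=16,interpolation=cv2.INTER_NEAREST);cv2.imwrite("pics/z6.png",o)
```

```text
bow top [581.6 173.4]
bow bot [576.3 231.5]
collar [574.5 251.8]
tip [570.8 291.7]
bow ends [array([610.5, 200.9]), array([547.3, 204.4])]
```

View pics/z6.png

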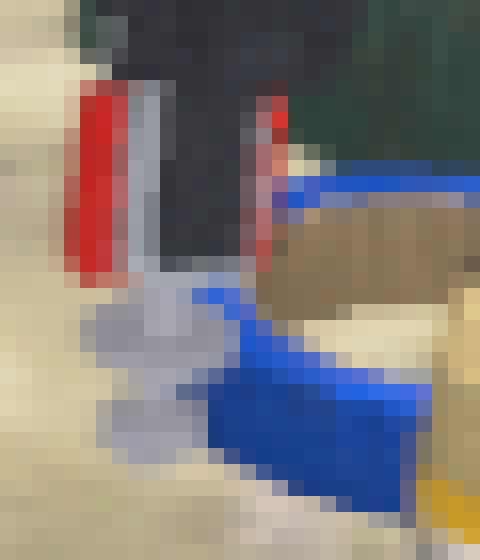

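Call:
move_arm([
  [1.5, 5, 0, -2, 0.4],
  [3.3, 10, 0, -5, 0.4],
  [5.3, 16, 0, -8, 0.4],
  [7.3, 22, 0, -11, 0.4],
  [9.6, 29, 0, -11, 0.4],
])

```text
t: 9.57
tool_pos: [0.5596, 0.0436, 0.1707]
tool_rot: [-0.41, -3.111, 0.001]
contact_force: [0.2, 0.1, -0.8]
opening: 0.0082
```

Call:
move_arm([
  [0, 0, 0, 0, 0.4],
  [0, 0, 0, 0, 0.4],
])

```text
t: 9.82
tool_pos: [0.5599, 0.0415, 0.1712]
tool_rot: [-0.409, -3.112, 0.001]
contact_force: [1.1, 0.9, -0.8]
opening: 0.0081
```

```bash
python3 look.py a7 222 160 322 260 250 155 330 235;  python3 -c "
from station import sensors;o=sensors.get_obs();print(o['tool_rot'],o['q'])"
```

```text
9.925 [0.5604 0.0404 0.1719] 0.008119770575520113
[-4.12496892e-01 -3.11257133e+00  7.83345160e-04] [-6.03991394e-02 -3.67120546e-02  1.83315299e+00 -3.78315731e-04
  1.34698961e+00 -1.36759456e+00]
```

View pics/a7.png

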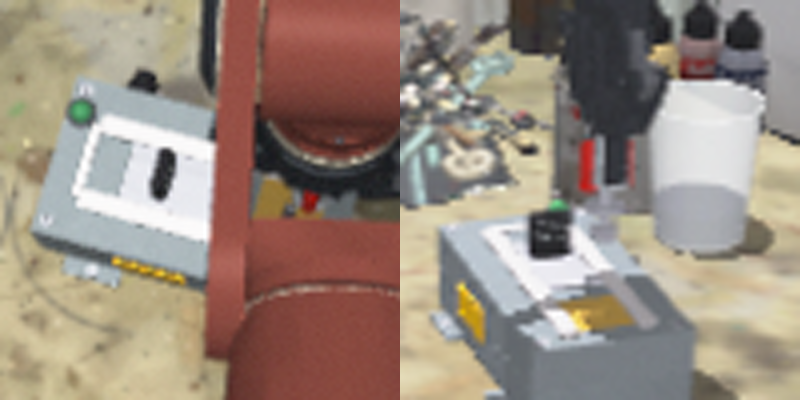

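Call:
move_arm([
  [0.2, 1.3, 1, 0, 0.4],
  [0.2, 1.3, 2.5, 0, 0.4],
  [0.2, 1.3, 4, 0, 0.4],
  [0.2, 1.3, 4.7, 0, 0.4],
  [0.2, 1.3, 4.7, 0, 0.4],
])

```text
t: 10.55
tool_pos: [0.5617, 0.0546, 0.1248]
tool_rot: [-0.41, -3.113, 0.0]
contact_force: [0.7, 0.3, -0.9]
opening: 0.008
```

Call:
move_arm([
  [0, 0, 0, 0, 0.4],
  [0, 0, 0, 0, 0.4],
])

```text
t: 10.8
tool_pos: [0.5629, 0.0547, 0.1267]
tool_rot: [0.41, 3.113, 0.0]
contact_force: [0.4, 0.0, -0.9]
opening: 0.0075
```

```bash
python3 look.py a8 260 180 320 240 265 185 315 235
```

```text
10.9 [0.5627 0.0547 0.1265] 0.008355896643896247
```

View pics/a8.png

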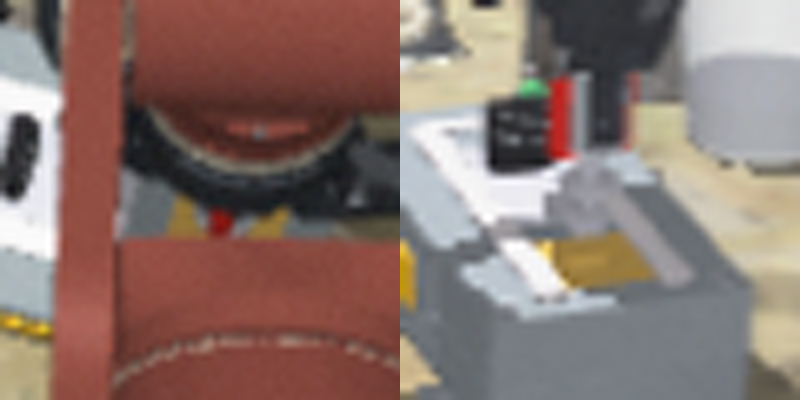

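Call:
move_arm([
  [0, -0.1, 0.4, 0, 0.4],
  [0, -0.1, 0.8, 0, 0.4],
  [0, -0.1, 1.1, 0, 0.4],
  [0, -0.1, 1.4, 0, 0.4],
  [0, -0.1, 1.4, 0, 0.4],
])

```text
t: 11.52
tool_pos: [0.5619, 0.0537, 0.1115]
tool_rot: [-0.41, -3.114, 0.0]
contact_force: [0.6, 0.2, -1.5]
opening: 0.008
```

Call:
move_arm([
  [0, 0, 0.3, 0, 0.4],
  [0, 0, 0.5, 0, 0.4],
  [0, 0, 0.7, 0, 0.4],
  [0, 0, 0.7, 0, 0.4],
])

```text
t: 12.02
tool_pos: [0.562, 0.0537, 0.1047]
tool_rot: [-0.41, -3.114, 0.0]
contact_force: [0.4, -0.4, -1.0]
opening: 0.0079
```

Call:
move_arm([
  [0, 0, 0.3, 0, 0.4],
  [0.1, 0, 0.5, 0, 0.4],
  [-0.1, 0, 0.6, 0, 0.4],
  [0.1, 0, 0.7, 0, 0.4],
  [0, 0, 0.7, 0, 0.4],
])

```text
t: 12.65
tool_pos: [0.5629, 0.0537, 0.0993]
tool_rot: [0.41, 3.113, 0.0]
contact_force: [-0.0, -0.3, 7.7]
opening: 0.0081
```

Call:
move_arm([
  [0.1, 0, 0.2, 0, 0.4],
  [-0.1, 0, 0.3, 0, 0.4],
  [0.1, 0, 0.4, 0, 0.4],
  [-0.1, 0, 0.5, 0, 0.4],
  [0, 0, 0.5, 0, 0.4],
])

```text
t: 13.28
tool_pos: [0.5627, 0.0537, 0.0942]
tool_rot: [0.41, 3.114, -0.0]
contact_force: [0.6, -0.5, 6.9]
opening: 0.0083
```

Call:
move_arm([
  [0.1, 0, 0.2, 0, 0.4],
  [-0.1, 0, 0.3, 0, 0.4],
  [0.1, 0, 0.3, 0, 0.4],
  [0, 0, 0.3, 0, 0.4],
  [0, 0, 0.3, 0, 0.4],
])

```text
t: 13.9
tool_pos: [0.5629, 0.0537, 0.0941]
tool_rot: [-0.41, -3.115, 0.001]
contact_force: [-8.7, -0.3, 22.7]
opening: 0.008
```

```bash
python3 look.py a9 260 180 320 240 265 185 315 235
```

```text
14.0 [0.5628 0.0537 0.0941] 0.008342030002653936
```

View pics/a9.png

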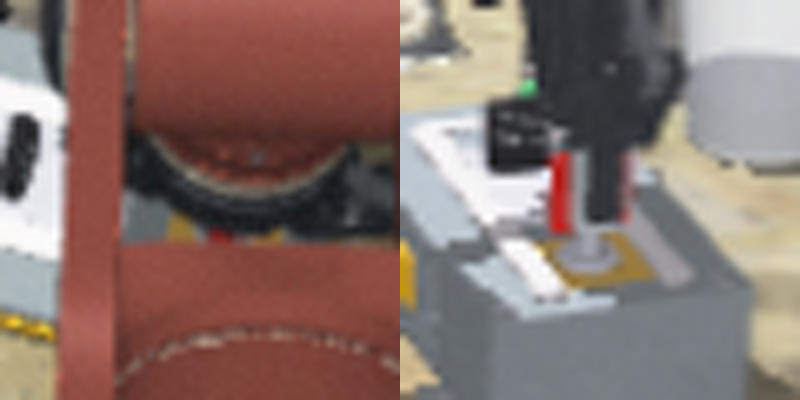

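Call:
move_arm([
  [0, 0, -0.2, 0, 0.4],
  [0, 0, -0.2, 0, 0.4],
  [0, 0, -0.2, 5, 0.4],
  [0, 0, -0.2, 10, 0.4],
  [0, 0, -0.2, 15, 0.4],
], newtons=90)

```text
t: 14.62
tool_pos: [0.5627, 0.0532, 0.0943]
tool_rot: [0.816, 3.033, -0.002]
contact_force: [-3.2, -2.9, 13.4]
opening: 0.0076
```

```bash
python3 -c "
from station import sensors;o=sensors.get_obs();print(o['tool_rot'],o['contact_force'],o['wrist_torque'],o['tool_pos'])"
```

```text
[ 8.15836279e-01  3.03292591e+00 -2.25442570e-03] [-3.21791557 -2.85405424 13.41483015] [-0.45692398  0.63129874  0.18042081] [0.56269485 0.05315273 0.09426034]
```

Call:
move_arm([
  [0, 0, 0, 6, 0.4],
  [0, 0, 0, 12, 0.4],
  [0, 0, 0, 18, 0.4],
  [0, 0, 0, 24, 0.4],
  [0, 0, 0, 30, 0.4],
])

```text
t: 15.25
tool_pos: [0.5624, 0.0529, 0.0943]
tool_rot: [1.574, 2.718, -0.003]
contact_force: [-3.9, -2.3, 14.3]
opening: 0.0079
```

Call:
move_arm([
  [0, 0, 0, 6, 0.4],
  [0, 0, 0, 12, 0.4],
  [0, 0, 0, 18, 0.4],
  [0, 0, 0, 24, 0.4],
  [0, 0, 0, 30, 0.4],
])

```text
t: 15.88
tool_pos: [0.5623, 0.0529, 0.0943]
tool_rot: [2.223, 2.218, -0.003]
contact_force: [-3.7, -3.6, 14.6]
opening: 0.0081
```

```bash
python3 -c "
from station import sensors;import numpy as np;o=sensors.get_obs();r=o['tool_rot'];print(np.degrees(2*np.arctan2(r[1],r[0])),o['contact_force'],o['wrist_torque'],o['tool_pos'])"
```

```text
89.86560267441557 [-3.72999754 -3.58910618 14.61869192] [-0.52419591  0.93976501  0.23984034] [0.5623105  0.05294753 0.09425902]
```

Call:
move_arm([
  [0, 0, 0, 4, 0.4],
  [0, 0, 0, 8, 0.4],
  [0, 0, 0, 11, 0.4],
  [0, 0, 0, 13, 0.4],
  [0, 0, 0, 13, 0.4],
])

```text
t: 16.5
tool_pos: [0.5623, 0.053, 0.0942]
tool_rot: [2.457, 1.956, -0.003]
contact_force: [-5.1, -2.5, 14.5]
opening: 0.0076
```

```bash
python3 -c "
from station import sensors;import numpy as np;o=sensors.get_obs();r=o['tool_rot'];print(np.degrees(2*np.arctan2(r[1],r[0])),o['contact_force'],o['wrist_torque'],o['tool_pos'],o['q'])"; python3 look.py a10 260 180 320 240 265 185 315 235
```

```text
77.03706855400169 [-5.09099562 -2.46096842 14.53247033] [-0.55366971  0.94580632  0.12562752] [0.56227212 0.05300215 0.09423639] [-0.03687428  0.05748414  1.87805237 -0.00205948  1.20683254  0.19010544]
16.6 [0.5623 0.053  0.0942] 0.007411230222321282
```

View pics/a10.png

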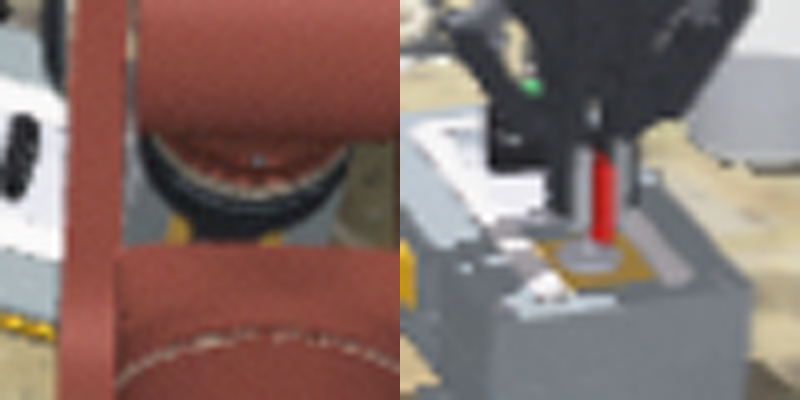

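Call:
move_arm([
  [0, 0, 0, 2, 0.4],
  [0, 0, 0, 3, 0.4],
  [0, 0, 0, 3, 0.4],
  [0, 0, 0, 3, 0.4],
])

```text
t: 17.1
tool_pos: [0.5623, 0.053, 0.0942]
tool_rot: [2.507, 1.891, -0.003]
contact_force: [-4.8, -3.7, 14.6]
opening: 0.0073
```

```bash
python3 -c "
from station import sensors;import numpy as np;o=sensors.get_obs();r=o['tool_rot'];print(np.degrees(2*np.arctan2(r[1],r[0])),o['contact_force'],o['wrist_torque'],o['tool_pos'],o['opening'])"
```

```text
74.0495402677887 [-4.75969935 -3.68788077 14.56522927] [-0.49135682  0.94830865  0.12480982] [0.56227476 0.05302262 0.09424245] 0.007317548316564003
```

```bash
python3 look.py a11 260 180 320 240 265 185 315 235
python3 - <<'E'
from h import *
S=np.load("pics/scene_a11.npz");im=S["image"]
c=np.array([.5623,.053,.06])
for turn in(75,80,85,88,91):
    y=np.radians(-15-turn);ux=np.array([np.cos(y),np.sin(y),0]);uy=np.array([-np.sin(y),np.cos(y),0])
    for z in(.031,):
        P=[proj(S,c+[0,0,z]+a*.017*ux+b*.0045*uy) for a in(-1,1) for b in(-1,1)]
        print(turn,z,np.round(P,2).tolist())
o=cv2.resize(im[195:222,270:305,::-1],None,fx=20,fy=20,interpolation=cv2.INTER_NEAREST);cv2.imwrite("pics/z11.png",o)
E
```

```text
17.2 [0.5623 0.053  0.0942] 0.00765989313936265
75 0.031 [[284.28, 206.82], [286.56, 206.18], [290.6, 210.69], [292.9, 210.03]]
80 0.031 [[284.6, 206.68], [287.01, 206.13], [290.14, 210.74], [292.58, 210.18]]
85 0.031 [[284.95, 206.55], [287.48, 206.1], [289.66, 210.78], [292.23, 210.31]]
88 0.031 [[285.17, 206.48], [287.76, 206.08], [289.37, 210.79], [292.0, 210.38]]
91 0.031 [[285.4, 206.41], [288.05, 206.08], [289.08, 210.8], [291.77, 210.45]]
```

View pics/z11.png

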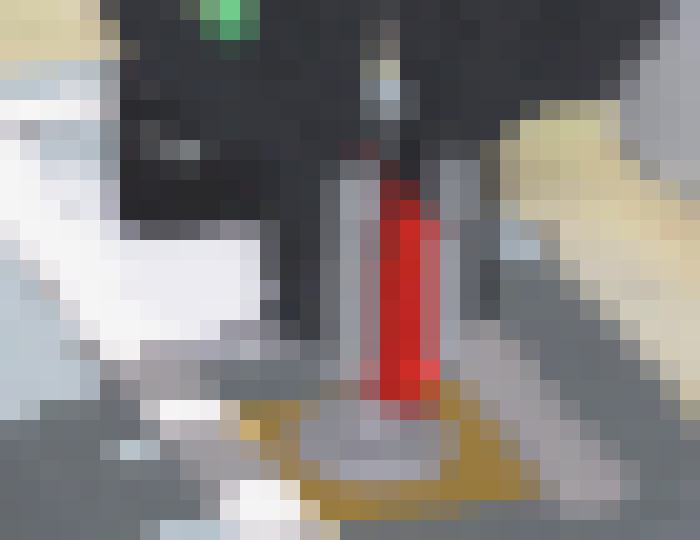

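Call:
move_arm([
  [0, 0, 0, 2, 0.4],
  [0, 0, 0, 3, 0.4],
  [0, 0, 0, 3, 0.4],
])

```text
t: 17.58
tool_pos: [0.5623, 0.0531, 0.0943]
tool_rot: [2.556, 1.825, -0.003]
contact_force: [-6.0, -3.3, 15.1]
opening: 0.008
```

```bash
python3 -c "
from station import sensors;import numpy as np;o=sensors.get_obs();r=o['tool_rot'];print(np.degrees(2*np.arctan2(r[1],r[0])),o['contact_force'],o['wrist_torque'],o['tool_pos'],o['opening'],o['effort'])"; python3 look.py a12 260 180 320 240 265 185 315 235; python3 -c "
from h import *
o=cv2.resize(np.load('pics/scene_a12.npz')['image'][195:222,270:305,::-1],None,fx=20,fy=20,interpolation=cv2.INTER_NEAREST);cv2.imwrite('pics/z12.png',o)"
```

```text
71.06349486449288 [-5.98137912 -3.32084803 15.0621691 ] [-0.48308831  0.93498729  0.30796514] [0.56227649 0.05307144 0.09425611] 0.007965048642993413 [  1.00747839 -28.51182818 -28.4001267    0.86442288  -1.44363686
   0.27901484]
17.675 [0.5623 0.0531 0.0943] 0.007837561603389501
```

View pics/z12.png

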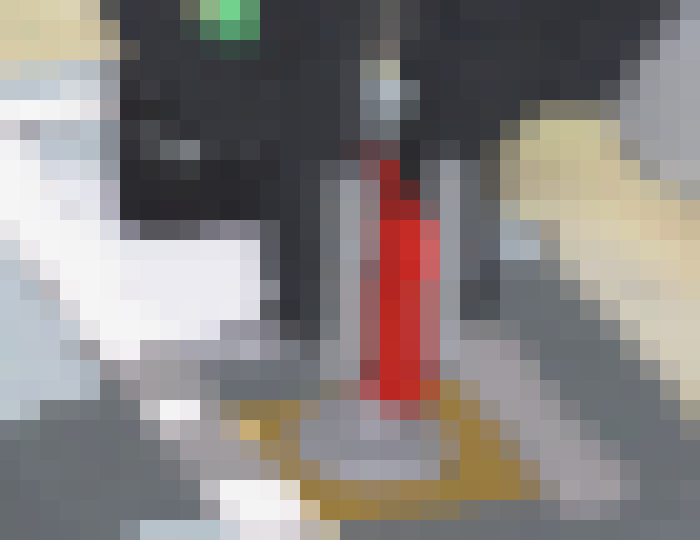

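```bash
python3 -c "
from station import order;print(order.finish_job())"
```

```text
the job is handed in; nothing more can be done
None
```

I opened the shutter, put the key fully into the lock, turned it clockwise and handed the job in at about 17.7 s, still gripping it. No verdict was reported.

- **Shutter:** I pinched the tab and slid it about 62 mm until it stopped hard, with the force rising to about 19 N. The next picture showed the brass plate and keyhole uncovered.
- **Key in:** I rocked the key along x past the pins. It stopped hard at a TCP height of 94.2 mm, exactly the height worked out from the stand. Pressing with 23 N moved it no deeper, and the picture showed the collar on the brass plate.
- **Turn:** I turned the hand 94° clockwise and held it there with a 90 N grip and about 15 N of downward push. The bow in the last pictures fits a full turn, though they can't tell the angle to better than about 7°.
- **End of the turn:** The wrist torque stayed near 0.125 N m from 88° to 91° and rose to 0.31 N m only in the last 3°. Readings of 0.18 and 0.24 N m earlier in the turn make torque weak proof of the stop. The cylinder angle itself can't be measured.
- **Bystanders:** I touched none of them as far as I could tell, but I did not measure their positions at the end.

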